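# Open the safety-capped sanitiser bottle on the tasting table

## Robot

A 7-joint arm with a two-finger parallel gripper is mounted at the origin on a cart in front of the work surface, level with it; the furniture and walls round the work are solid. World frame = base frame: x ahead of the robot, y to its left, z up, the work surface at z = 0. Lengths are in m, angles in rad, forces in N, time in s.
With the tool pointing down it reaches from about 0.425 to 0.925 m from the base axis. Payload 6.8 kg.
Tool frame: the origin (TCP) lies at the very end of the fingers, on their centre line; the grasp point (between the pads) lies 19 mm behind it; z points along the fingers, y is the direction in which the jaws open and shut (so a half turn about z gives the same grasp; the last joint's range is limited). The gripper opens to 85 mm and grips with 20 to 120 N. Pads are 22 mm wide; open, the fingers measure 114 mm over their backs; the gripper's body (76 mm by 85 mm) begins 54 mm behind the grasp point. The pads swing forward as they close: fully open they stand 13 mm farther back than shut.
Start: joints at [-1.4, 0.477, 0.022, 1.555, -0.011, 1.109, -0.083], TCP at [0.186, 0.649, 0.231] pointing down, gripper open.
Joint ranges: [-2.96, 2.96], [-0.34, 2.1], [-1.41, 1.46], [0.24, 2.44], [-1.37, 4.51], [0.17, 1.92], [-2.96, 2.96]. Speed limits (rad/s): [2.39, 2.39, 3.14, 3.14, 3.14, 3.14, 3.14].

## Interface

Orientations are given as a unit quaternion [w, x, y, z].
In Python, from station import bot gives the robot as it stands.
- The arm moves only by the tool move_arm, never from a script. Its argument "commands" is text: rows parted by semicolons, each of 7 numbers parted by spaces: the opening, from 0 (shut) to 1 (fully open), then the shift along the tool's x, y, z in cm, then the turn, a rotation vector about the tool's x, y, z in degrees. In form: gripper tx ty tz rx ry rz; .... A call has 1 to 12 rows; each row shifts and turns the commanded pose from where the row before left it, along the tool's axes as they then stand; what a row does not reach is not made up. A row lasts 1/12 s, in which the tool goes at most 41.7 mm and 7.16 degrees, less where a joint would pass 70% of its speed; a pose out of reach is approached as far as the arm can. A call with a gripper value outside its range is refused whole. The fingers move at their own pace and stop on an object; "force" is the grip in N (left out, the last holds). Time passes only in rows, so rows that do not move let the fingers close. It gives the time, the measured TCP pose, the force and the opening at its end, in the units of the state.
- bot.get_obs(): the state, without advancing time (a new reading comes with each control period).
- bot.read_camera(name): name is "scene" or "top" or "wrist"; returns a dict with "img" (420x560x3 uint8, red, green, blue), "K" (3x3 intrinsics, pixels), "rvec" (rotation vector, rad) and "tvec" (3), from world to camera coordinates, as OpenCV has them; the wrist camera has in their place "hand_eye" (4x4, takes a point from camera to tool coordinates, whose origin is the TCP and whose axes are the flange's). Camera axes: x right, y down, z forward; pixel columns grow to the right and rows downward; lengths in m; the calibration is good to about 2 mm. A picture is of the moment at which its call begins: read the wrist's pose just before it. There is no depth.
- bot.hand_in(): hands the job in, once; it reports no verdict.
The state is a dict: "t": time; "q": joint angles; "joint_vel": joint speeds; "joint_torque": joint torques, N m; "eef_pos": TCP position; "tool_rot": TCP orientation; "contact_force": force on the tool from outside, world axes, zero at the start; "torque": the same for the moment, N m; "gripper_width": opening from 0.0 (shut) to 1.0 (fully open).
Only numpy, scipy, OpenCV 4.12 (cv2) and the standard library are available. Lean on these libraries where they do the work, as an engineer would, in place of code of your own. Each camera call takes 0.05 s, during which the arm holds its last target. There are 200 camera calls.

## Task

The wooden stand holds a white sanitiser bottle with a push-and-turn safety cap. First fit the loose grey spill plate over the capped bottle and onto the stand's two steel pins so that it rests flush on the stand; then press the cap down, keep it pressed while twisting it counter-clockwise (seen from above) about a sixth of a turn until it is free, and lift it straight off. Finish while still holding the cap in the gripper, upright and about 6 cm above its place on the bottle, with the plate still flush, and leave the jars and the mug where they stand.

Things in the scene. Friction and masses are not known exactly. Their poses are not given: they have to be found in the camera images.
- stand: Fixed light-wood bench, 160 (x) x 100 (y) mm; origin at the centre of its underside, z up. Its flat top (deck) is 90 mm above the origin. A white bottle is fixed upright in it on the z axis; its shoulder, 46 mm across, rises 9 mm above the deck, under the capped neck. Two upright steel pins, 10 mm thick, pointed, 18 mm high above the deck, stand at x = +60, y = +34 and -34 mm.
- plate: Loose grey plastic spill plate, 160 (x) x 100 (y) x 8 mm plus a 4 mm high lip round its upper edge, 0.16 kg; origin at the centre of its underside, z up. Holes: 58 mm at the origin (bottle), 13 mm at x = +60, y = +34 and -34 mm (pins). Seated, its axes match the stand's and its origin lies on the stand's axis 90 mm above the stand's underside.
- plate_handle (a point): Grip point on the plate's handle, an upright fin on its upper face: at x = -56, y = 0, 33 mm above the plate's underside. The fin is 34 mm long in the plate's x, 12 mm thick in y (pinch it across y); its top is 43 mm above the plate's underside.
- cap: Loose ribbed grey safety cap, 46 mm across, 43 mm high, 40 g; origin at the centre of its skirt's underside, z up. Locked (at the start) the origin is on the stand's axis 106 mm above the stand's underside and the axes match the stand's. It can be turned only while pressed down 5 to 7 mm, only counter-clockwise from above; at 64 degrees (10 either way) it is free and lifts straight off.
- cap_bar (a point): Middle of the upright grip bar on the cap's flat top, 33 mm above the cap's origin. The bar is 38 mm long in the cap's x, 14 mm thick in y (pinch it across y) and reaches from 24 mm (the flat top) to 43 mm above the cap's origin.
- liner (a joint): Spring liner in the bottle's mouth under the cap: how far the cap is pressed down, m. 0 locked, 0.007 pressed to the stop, about -0.003 when the cap is off. It pushes up with 4 N at 0 and 1 N more per mm. Up to 4.5 mm a tooth blocks turning (only brute force, over 2.5 N m, gets past it); a stop blocks turning a little past the free position.
- toothpicks: Bystander: clear jar of cocktail sticks, 45 mm across, 68 mm high; origin at its underside.
- mug: Bystander: green and white mug, 78 x 116 x 101 mm; origin at its underside.
- spread: Bystander: glass jar with a dark lid, 72 mm across, 79 mm high; origin at its underside.
Things that resemble listed ones, but are neither listed nor needed, are in the scene too. Leave any black or orange look-alike of the cap alone.

How it is judged:
By the outcome, as a careful person would: the job done as asked, in the order asked, and still so for the second after the job is handed in, while the arm keeps its last pose, push and grip.
It also fails if it takes over 64 s, if anything falls off the work surface, if the arm or the gripper's body presses on something with over 40 N, if the wrist force passes 120 N, or if a joint passes its speed limit or range.

## Working session

There is one attempt and no reset: what is moved stays moved. The work goes in short steps, Python scripts to look and compute and a tool call to move; the robot and the scene stay as the last step left them, time stands still between calls to the robot, and variables do not carry over. Pictures are saved under pics/ and viewed, about 8 in all and at most 12, crops included, and the job is handed in when it is done.

Besides the shell and the picture viewer there is one more tool, called after "Emit:" by a JSON object that holds its "fn" and its "kwargs". move_arm: Moves the arm, as the interface text tells. Its arguments: {"type":"object","properties":{"commands":{"type":"string"},"force":{"type":"number"}},"required":["commands"]}

```bash
mkdir -p pics; cat > h.py <<'E'
import numpy as np, cv2
from station import bot
from scipy.spatial.transform import Rotation as R
def cam(name):
    o=bot.get_obs(); c=bot.read_camera(name); K=np.array(c["K"])
    if name=="wrist":
        H=np.array(c["hand_eye"]); q=o["tool_rot"]
        T=np.eye(4); T[:3,:3]=R.from_quat([q[1],q[2],q[3],q[0]]).as_matrix(); T[:3,3]=o["eef_pos"]
        M=T@H
    else:
        E=np.eye(4);E[:3,:3]=cv2.Rodrigues(np.array(c["rvec"],float))[0];E[:3,3]=np.ravel(c["tvec"]);M=np.linalg.inv(E)
    return c["img"],K,M
def save(name,fn):
    img,K,M=cam(name); cv2.imwrite(f"pics/{fn}.png",img[:,:,::-1]); np.savez(f"pics/{fn}.npz",K=K,M=M); return img,K,M
def load(fn): d=np.load(f"pics/{fn}.npz"); return d["K"],d["M"]
def at_z(fn,u,v,z):
    K,M=load(fn); d=M[:3,:3]@np.linalg.solve(K,[u,v,1.]); return M[:3,3]+d*(z-M[2,3])/d[2]
def proj(fn,P):
    K,M=load(fn); p=(np.linalg.inv(M)@np.append(P,1))[:3]; p=K@p; return p[:2]/p[2]
E
python3 - <<'E'
from h import *
for n in("scene","top","wrist"):
    i,K,M=save(n,n+"0"); print(n,K[0,0],M[:3,3].round(3),M[:3,2].round(3))
a=cv2.imread("pics/scene0.png");b=cv2.imread("pics/top0.png")
print(bot.get_obs())
E
```

```text
scene 408.39404532460793 [ 0.209 -0.486  0.695] [ 0.422  0.609 -0.671]
top 404.75296154769535 [0.344 0.059 1.143] [ 0.202  0.009 -0.979]
wrist 301.2100336776761 [0.106 0.672 0.374] [ 0.31  -0.091 -0.946]
{'t': 0.15, 'q': array([-1.40012464,  0.47763925,  0.02232851,  1.55623342, -0.0114961 ,
        1.10930077, -0.08310589]), 'joint_vel': array([-0.00012819, -0.00519871,  0.00053961, -0.00411558,  0.00018273,
       -0.00238392, -0.00033532]), 'joint_torque': array([ 3.09049959e-03, -5.96922934e+01,  1.61017679e+00, -2.81491506e+01,
        1.26218234e-02,  6.53125928e-03,  2.44087425e-05]), 'eef_pos': array([0.18561148, 0.64849237, 0.23052541]), 'tool_rot': array([-5.21252417e-05,  1.38920215e-01,  9.90303310e-01, -7.24580519e-04]), 'contact_force': array([ 0.29821794,  0.37092192, -0.03499577]), 'torque': array([ 0.03324472, -0.04702624,  0.04971367]), 'gripper_width': 0.9992196446281585}
```

View pics/top0.png

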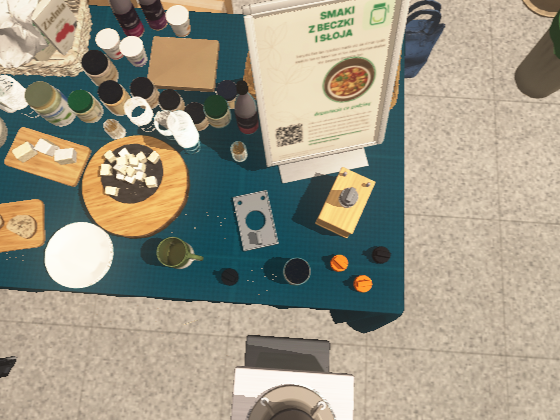

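View pics/scene0.png

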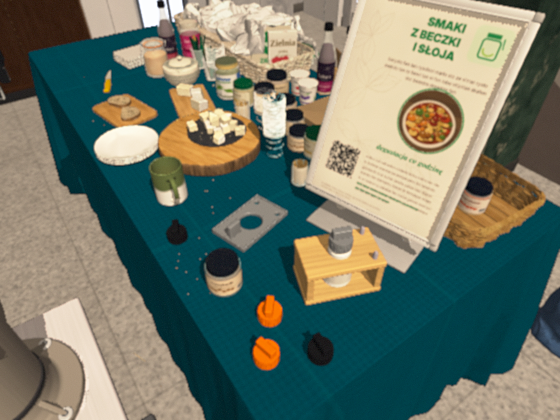

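The top view shows the plate at about (256,221) and the stand at about (346,203), with the sign just behind the stand. I'll enlarge it to read the corners.

```bash
python3 - <<'E'
import cv2
b=cv2.imread("pics/top0.png")[160:265,225:385]
cv2.imwrite("pics/c1.png",cv2.resize(b,None,fx=5,fy=5,interpolation=cv2.INTER_CUBIC))
E
```

```text
(no output)
```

View pics/c1.png

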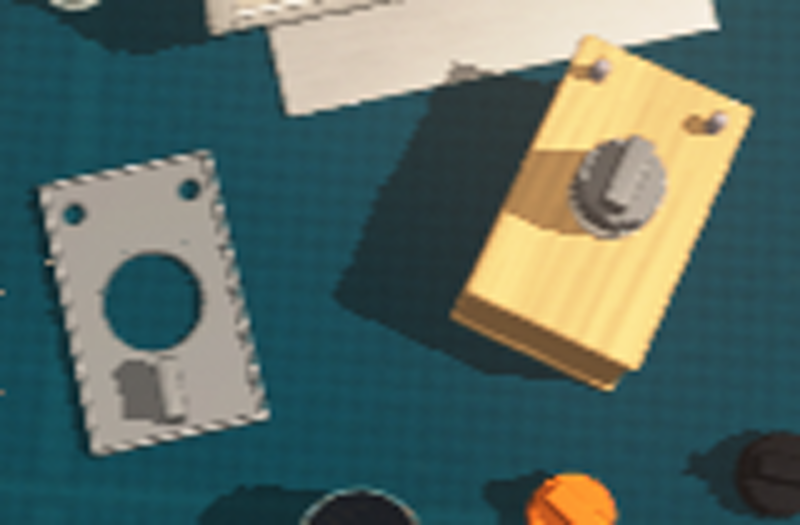

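```bash
python3 - <<'E'
from h import *
f=lambda u,v,z:at_z("top0",225+(u+.5)/5-.5,160+(v+.5)/5-.5,z)[:2]
def fit(L,P):
    L=np.array(L,float);P=np.array(P);a=L-L.mean(0);b=P-P.mean(0)
    th=np.arctan2((a[:,0]*b[:,1]-a[:,1]*b[:,0]).sum(),(a*b).sum())
    Rm=np.array([[np.cos(th),-np.sin(th)],[np.sin(th),np.cos(th)]]);t=P.mean(0)-Rm@L.mean(0)
    print("yaw",np.degrees(th).round(2),"org",t.round(4),"res mm",((P-(L@Rm.T+t))*1e3).round(1).tolist());return th,t,Rm
print("plate")
L=[[.08,.05],[.08,-.05],[-.08,-.05],[-.08,.05],[.06,.034],[.06,-.034],[0,0]]
P=[f(40,187,.012),f(208,150,.012),f(268,415,.012),f(95,455,.012),f(74,214,.006),f(189,189,.006),f(153,301,.006)]
th,t,Rm=fit(L,P); print("handle",Rm@[-.056,0]+t)
print("stand")
L=[[.08,.05],[.08,-.05],[-.08,-.05],[-.08,.05],[.06,.034],[.06,-.034],[0,0]]
P=[f(587,36,.09),f(752,106,.09),f(638,370,.09),f(470,293,.09),f(603,68,.108),f(717,122,.108),f(618,187,.13)]
fit(L,P)
P[4]=f(602,68,.106);
o=bot.get_obs()
# sign points
print("sign base",f(285,113,.0),f(718,30,0.),"sign bottom",at_z("top0",275,167,.03),at_z("top0",382,145,.03))
for c in [(332,0),(405,0)]: print(at_z("top0",*c,.3))
E
```

```text
plate
yaw 16.48 org [0.5505 0.1332] res mm [[-1.2, -1.0], [-1.2, 0.2], [1.1, 0.9], [0.6, 0.0], [0.2, -0.2], [0.1, 0.0], [0.3, 0.1]]
handle [0.49678111 0.11732485]
stand
yaw -21.21 org [ 0.6062 -0.1121] res mm [[-1.3, -1.9], [1.4, 0.9], [2.3, 0.3], [1.4, -2.8], [-0.2, -0.7], [-1.3, 1.3], [-2.3, 2.9]]
sign base [0.66866807 0.06527088] [ 0.73665898 -0.18688711] sign bottom [0.70406617 0.08694503 0.03      ] [ 0.79182014 -0.21922251  0.03      ]
[ 1.04144981 -0.02736225  0.3       ]
[ 1.05356709 -0.2014056   0.3       ]
```

```bash
cat >> h.py <<'E'
def go(pos,yawy,o=None):
    "shift (cm, current tool axes) and tool rz (deg) to reach pos with tool y at yawy and tool straight down"
    o=o or bot.get_obs(); q=o["tool_rot"]; Rm=R.from_quat([q[1],q[2],q[3],q[0]]).as_matrix()
    s=Rm.T@(np.array(pos)-o["eef_pos"])*100
    a=np.radians(yawy); y=np.array([np.cos(a),np.sin(a),0]); z=np.array([0,0,-1.]); G=np.stack([np.cross(y,z),y,z],1)
    print("t",round(o["t"],2),"pos",o["eef_pos"].round(4),"q",o["q"].round(2),"shift cm",s.round(2),"rot deg",np.degrees(R.from_matrix(Rm.T@G).as_rotvec()).round(2),"F",o["contact_force"].round(1),"w",round(o["gripper_width"],3))
E
python3 - <<'E'
from h import *
print("spread",at_z("top0",296,271,.079),"mug",at_z("top0",174,252,.1))
go([.497,.117,.15],-73.5)
E
```

```text
spread [0.40937138 0.0119767  0.079     ] mug [0.43565147 0.32927062 0.1       ]
t 0.15 pos [0.1856 0.6485 0.2305] q [-1.4   0.48  0.02  1.56 -0.01  1.11 -0.08] shift cm [-44.56 -42.52   8.12] rot deg [-2.0000e-02  1.1000e-01  1.4753e+02] F [ 0.3  0.4 -0. ] w 0.999
```

Emit:
{"fn": "move_arm", "kwargs": {"commands": "1 -2.2 -2.1 0 0 0 0;1 -2.2 -2.1 0 0 0 0;1 -2.2 -2.1 0 0 0 0;1 -2.2 -2.1 0 0 0 0;1 -2.2 -2.1 0 0 0 0;1 -2.2 -2.1 0 0 0 0;1 -2.2 -2.1 0 0 0 0;1 -2.2 -2.1 0 0 0 0;1 -2.2 -2.1 0 0 0 0;1 -2.2 -2.1 0 0 0 0;1 -2.2 -2.1 0 0 0 0;1 -2.2 -2.1 0 0 0 0", "force": 80}}

```text
t: 1.15
eef_pos: [0.3706, 0.3325, 0.2312]
tool_rot: [-0.0, 0.139, 0.99, -0.0]
contact_force: [0.1, -0.1, 0.1]
gripper_width: 0.998
```

Emit:
{"fn": "move_arm", "kwargs": {"commands": "1 -2.2 -2.1 0 0 0 0;1 -2.2 -2.1 0 0 0 0;1 -2.2 -2.1 0 0 0 0;1 -2.2 -2.1 0 0 0 0;1 -2.2 -2.1 0 0 0 0;1 -2.2 -2.1 0 0 0 0;1 -2.2 -2.1 0 0 0 0;1 -2.2 -2.1 0 0 0 0;1 0 0 0 0 0 7;1 0 0 0 0 0 7;1 0 0 0 0 0 7;1 0 0 0 0 0 7"}}

```text
t: 2.15
eef_pos: [0.4931, 0.1237, 0.2311]
tool_rot: [-0.0, 0.378, 0.926, -0.0]
contact_force: [-0.5, -0.1, 0.1]
gripper_width: 1.001
```

Emit:
{"fn": "move_arm", "kwargs": {"commands": "1 0 0 0 0 0 7;1 0 0 0 0 0 7;1 0 0 0 0 0 7;1 0 0 0 0 0 7;1 0 0 0 0 0 7;1 0 0 0 0 0 7;1 0 0 0 0 0 7;1 0 0 0 0 0 7;1 0 0 0 0 0 7;1 0 0 0 0 0 7;1 0 0 0 0 0 7;1 0 0 0 0 0 7"}}

```text
t: 3.15
eef_pos: [0.493, 0.124, 0.2311]
tool_rot: [-0.0, 0.9, 0.436, -0.0]
contact_force: [0.1, -0.5, -0.2]
gripper_width: 1.001
```

Emit:
{"fn": "move_arm", "kwargs": {"commands": "1 0 0 0 0 0 7;1 0 0 0 0 0 7;1 0 0 0 0 0 7;1 0 0 0 0 0 7;1 0 0 0 0 0 7;1 0 0 2 0 0 0;1 0 0 2 0 0 0;1 0 0 2 0 0 0;1 0 0 1 0 0 0;1 0 0 0 0 0 0"}}

```text
t: 3.98
eef_pos: [0.4916, 0.1236, 0.1593]
tool_rot: [0.001, 0.989, 0.148, -0.002]
contact_force: [-0.8, -0.1, -0.5]
gripper_width: 0.998
```

```bash
python3 - <<'E'
from h import *
go([.497,.117,.016],-73.5)
i,K,M=save("wrist","w1"); cv2.imwrite("pics/w1b.png",cv2.resize(i[:,:,::-1],(784,588),interpolation=cv2.INTER_CUBIC))
print(proj("w1",[.497,.117,.043]))
E
```

```text
t 3.98 pos [0.4916 0.1236 0.1593] q [-0.92  0.35  0.68  2.05 -0.29  0.84 -1.35] shift cm [ 0.39  0.78 14.33] rot deg [0.05 0.24 0.53] F [-0.8 -0.1 -0.5] w 0.998
[285.25252695 200.07901809]
```

View pics/w1b.png

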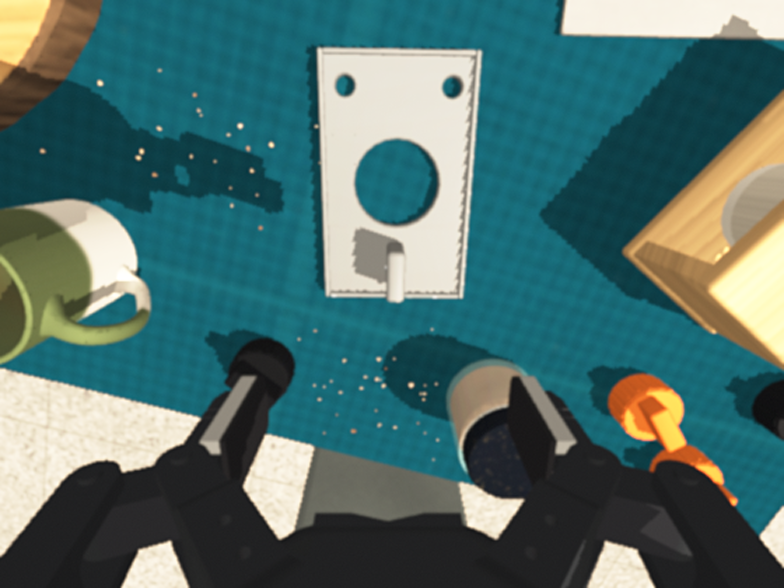

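```bash
cat >> h.py <<'E'
def fit(L,P):
    L=np.array(L,float);P=np.array(P)[:,:2];a=L-L.mean(0);b=P-P.mean(0)
    th=np.arctan2((a[:,0]*b[:,1]-a[:,1]*b[:,0]).sum(),(a*b).sum())
    Rm=np.array([[np.cos(th),-np.sin(th)],[np.sin(th),np.cos(th)]]);t=P.mean(0)-Rm@L.mean(0)
    print("yaw",np.degrees(th).round(2),"org",t.round(4),"res mm",((P-(L@Rm.T+t))*1e3).round(1).tolist());return th,t,Rm
E
python3 - <<'E'
from h import *
g=lambda u,v,z:at_z("w1",(u+.5)/1.4-.5,(v+.5)/1.4-.5,z)
L=[[.06,.034],[.06,-.034],[0,0],[.08,.05],[.08,-.05],[-.08,-.05],[-.08,.05],[-.056,0]]
P=[g(345,85,.006),g(452,87,.006),g(397,182,.006),g(318,48,.012),g(481,50,.012),g(463,298,.012),g(327,297,.012),g(396,273,.043)]
th,t,Rm=fit(L,P);h=Rm@[-.056,0]+t;print("handle",h)
go([*h,.016],np.degrees(th)-90)
E
```

```text
yaw 16.31 org [0.5522 0.1353] res mm [[-0.0, 0.1], [-0.3, -0.1], [0.6, 0.1], [-0.4, -0.6], [-0.6, 0.2], [-0.8, -0.1], [-1.0, -0.6], [2.6, 1.1]]
handle [0.49846045 0.11954767]
t 4.03 pos [0.4926 0.1237 0.1607] q [-0.92  0.34  0.68  2.05 -0.29  0.84 -1.35] shift cm [ 0.47  0.56 14.47] rot deg [0.04 0.12 0.69] F [-0.6 -1.2  0.4] w 0.997
```

Emit:
{"fn": "move_arm", "kwargs": {"commands": "1 0.25 0.28 0 0 0 0.7;1 0.25 0.27 0 0 0 0;1 0 0 2 0 0 0;1 0 0 2 0 0 0;1 0 0 2 0 0 0;1 0 0 2 0 0 0;1 0 0 2 0 0 0;1 0 0 2 0 0 0;1 0 0 1.5 0 0 0;1 0 0 0.9 0 0 0;1 0 0 0 0 0 0"}}

```text
t: 4.95
eef_pos: [0.4995, 0.12, 0.0165]
tool_rot: [0.0, 0.99, 0.142, -0.001]
contact_force: [-1.0, 0.3, 0.2]
gripper_width: 1.0
```

Emit:
{"fn": "move_arm", "kwargs": {"commands": "0 0 0 0 0 0 0;0 0 0 0 0 0 0;0 0 0 0 0 0 0;0 0 0 0 0 0 0;0 0 0 0 0 0 0;0 0 0 0 0 0 0;0 0 0 0 0 0 0;0 0 0 0 0 0 0;0 0 0 0 0 0 0;0 0 0 0 0 0 0"}}

```text
t: 5.78
eef_pos: [0.4998, 0.1204, 0.0179]
tool_rot: [-0.0, 0.99, 0.142, 0.0]
contact_force: [-0.5, -0.1, 6.2]
gripper_width: 0.126
```

Emit:
{"fn": "move_arm", "kwargs": {"commands": "0 0 0 -0.5 0 0 0;0 0 0 -1 0 0 0;0 0 0 -1.7 0 0 0;0 0 0 -2 0 0 0;0 0 0 -2 0 0 0;0 0 0 -2 0 0 0;0 0 0 -2 0 0 0;0 0 0 -2 0 0 0;0 0 0 -2 0 0 0;0 0 0 -2 0 0 0;0 0 0 -1 0 0 0;0 0 0 0 0 0 0"}}

```text
t: 6.78
eef_pos: [0.5007, 0.1205, 0.2016]
tool_rot: [-0.001, 0.99, 0.142, 0.002]
contact_force: [1.7, 0.1, -1.8]
gripper_width: 0.123
```

Emit:
{"fn": "move_arm", "kwargs": {"commands": "0 0 0 0 0 0 3;0 0 0 0 0 0 4;0 0 0 0 0 0 4;0 0 0 0 0 0 4;0 0 0 0 0 0 4;0 0 0 0 0 0 4;0 0 0 0 0 0 4;0 0 0 0 0 0 4;0 0 0 0 0 0 4;0 0 0 0 0 0 2.5;0 0 0 0 0 0 0"}}

```text
t: 7.7
eef_pos: [0.4986, 0.1201, 0.1982]
tool_rot: [0.001, 0.983, -0.184, -0.001]
contact_force: [-0.7, -0.4, -1.1]
gripper_width: 0.12
```

```bash
python3 - <<'E'
from h import *
go([.503,-.222,.2],-21.2-90)
E
```

```text
t 7.7 pos [0.4986 0.1201 0.1982] q [-1.07  0.34  0.88  2.01 -0.32  0.94 -1.96] shift cm [12.81 31.72 -0.14] rot deg [ 0.1   0.07 -0.06] F [-0.7 -0.4 -1.1] w 0.12
```

Emit:
{"fn": "move_arm", "kwargs": {"commands": "0 0.5 1.3 0 0 0 0;0 1.07 2.64 0 0 0 0;0 1.07 2.64 0 0 0 0;0 1.07 2.64 0 0 0 0;0 1.07 2.64 0 0 0 0;0 1.07 2.64 0 0 0 0;0 1.07 2.64 0 0 0 0;0 1.07 2.64 0 0 0 0;0 1.07 2.64 0 0 0 0;0 1.07 2.64 0 0 0 0;0 1.07 2.64 0 0 0 0;0 1.07 2.64 0 0 0 0"}}

```text
t: 8.7
eef_pos: [0.5032, -0.2092, 0.1988]
tool_rot: [0.0, 0.983, -0.183, -0.0]
contact_force: [0.8, 0.8, -1.7]
gripper_width: 0.125
```

Emit:
{"fn": "move_arm", "kwargs": {"commands": "0 0.54 1.3 0 0 0 0;0 0 0 0 0 0 0;0 0 0 0 0 0 0;0 0 0 0 0 0 0"}}

```text
t: 9.03
eef_pos: [0.5042, -0.2205, 0.1988]
tool_rot: [-0.0, 0.983, -0.183, -0.001]
contact_force: [-0.5, 0.7, -1.4]
gripper_width: 0.124
```

```bash
python3 - <<'E'
from h import *
go([.503,-.222,.2],-21.2-90)
i,K,M=save("wrist","w2"); cv2.imwrite("pics/w2b.png",cv2.resize(i[:,:,::-1],(784,588),interpolation=cv2.INTER_CUBIC))
E
```

```text
t 9.03 pos [ 0.5042 -0.2205  0.1988] q [-0.38  0.42  0.88  1.93 -0.39  0.97 -1.26] shift cm [-0.06  0.19 -0.12] rot deg [-0.03  0.07  0.08] F [-0.5  0.7 -1.4] w 0.124
```

View pics/w2b.png

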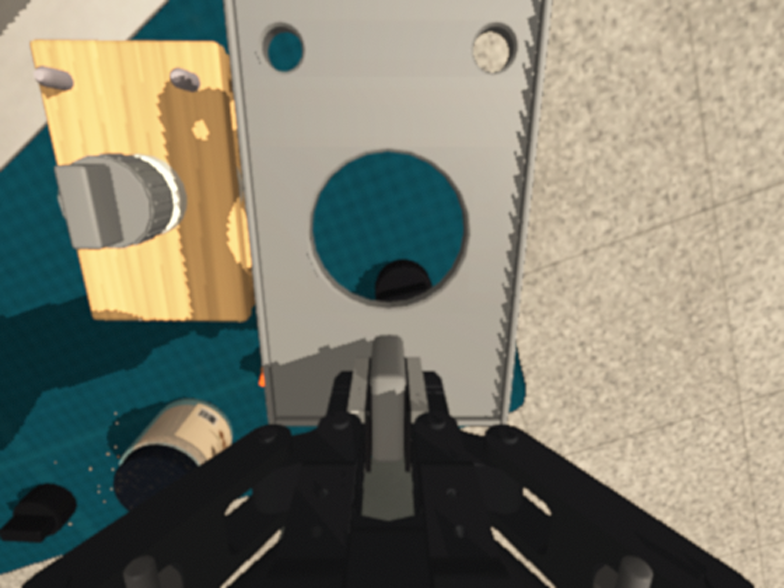

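The wrist view shows the stand at left, with pins near (53,77) and (184,79), and the held plate with its holes at (284,47), (494,48) and (390,228). I'll enlarge both ends.

```bash
python3 - <<'E'
import cv2
b=cv2.imread("pics/w2.png")[10:240,10:200]
cv2.imwrite("pics/c2.png",cv2.resize(b[:110],None,fx=4,fy=4,interpolation=cv2.INTER_CUBIC))
E
```

```text
(no output)
```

View pics/c2.png

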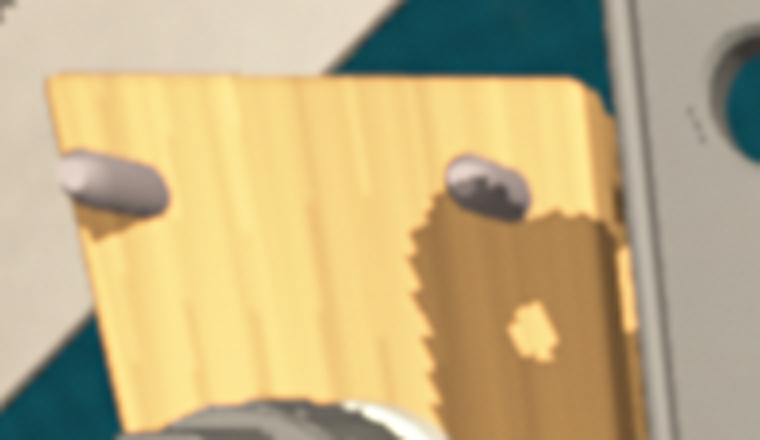

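```bash
python3 - <<'E'
from h import *
c=lambda u,v,z:at_z("w2",10+(u+.5)/4-.5,10+(v+.5)/4-.5,z)
g=lambda u,v,z:at_z("w2",(u+.5)/1.4-.5,(v+.5)/1.4-.5,z)
L=[[.06,.034],[.06,-.034]]
th,t,Rm=fit(L,[c(148,193,.09),c(511,199,.09)]); fit(L,[c(64,172,.108),c(453,170,.108)])
fit(L+[[.06,.034],[.06,-.034],[.08,.05],[.08,-.05],[-.08,.05]],[c(148,193,.09),c(511,199,.09),c(64,172,.108),c(453,170,.108),c(50,75,.09),c(590,77,.09),g(93,321,.09)])
zu=.182
LP=[[.06,.034],[.06,-.034],[0,0]]
P=[g(284,47,zu+.008),g(494,48,zu+.008),g(390,228,zu+.008)]
print("plate");fit(LP,P)
print("TCP yaw",np.degrees(np.arctan2(2*.983*-.183,2*.983**2-1)))
# model: predicted corners
i=cv2.imread("pics/w2.png")
E
```

```text
yaw -22.03 org [ 0.6091 -0.1099] res mm [[0.1, 0.2], [-0.1, -0.2]]
yaw -20.91 org [ 0.6107 -0.11  ] res mm [[0.0, 0.0], [-0.0, -0.0]]
yaw -21.67 org [ 0.6093 -0.1106] res mm [[-0.0, 0.4], [-0.6, 0.1], [1.3, 1.5], [2.1, 1.1], [-1.5, -1.8], [-0.8, -1.3], [-0.4, 0.0]]
plate
yaw -21.08 org [ 0.5554 -0.2407] res mm [[-0.7, -0.2], [-0.7, 0.9], [1.3, -0.7]]
TCP yaw -21.09604796230705
```

Emit:
{"fn": "move_arm", "kwargs": {"commands": "0 0.05 -1 0 0 0 0.5;0 0.05 -2 0 0 0 0;0 0.05 -2 0 0 0 0;0 0.05 -2 0 0 0 0;0 0.05 -2 0 0 0 0;0 0.05 -2 0 0 0 0;0 0.05 -2 0 0 0 0;0 0 -1.1 0 0 0 0;0 0 0 0.5 0 0 0;0 0 0 0.5 0 0 0;0 0 0 0 0 0 0;0 0 0 0 0 0 0"}}

```text
t: 10.08
eef_pos: [0.5589, -0.0928, 0.1888]
tool_rot: [0.0, 0.982, -0.189, -0.001]
contact_force: [-0.2, 0.5, -0.9]
gripper_width: 0.121
```

```bash
python3 - <<'E'
from h import *
go([.5583,-.0898,.2],-21.6-90)
i,K,M=save("wrist","w3"); cv2.imwrite("pics/w3b.png",cv2.resize(i[:,:,::-1][0:260,140:420],None,fx=2.8,fy=2.3,interpolation=cv2.INTER_CUBIC) if 0 else cv2.resize(i[:,:,::-1][0:220,130:420],None,fx=2.7,fy=2.7,interpolation=cv2.INTER_CUBIC))
E
```

```text
t 10.08 pos [ 0.5589 -0.0928  0.1888] q [-0.59  0.46  0.86  1.9  -0.42  0.97 -1.49] shift cm [-0.16 -0.25 -1.12] rot deg [ 0.05  0.06 -0.2 ] F [-0.2  0.5 -0.9] w 0.121
```

View pics/w3b.png

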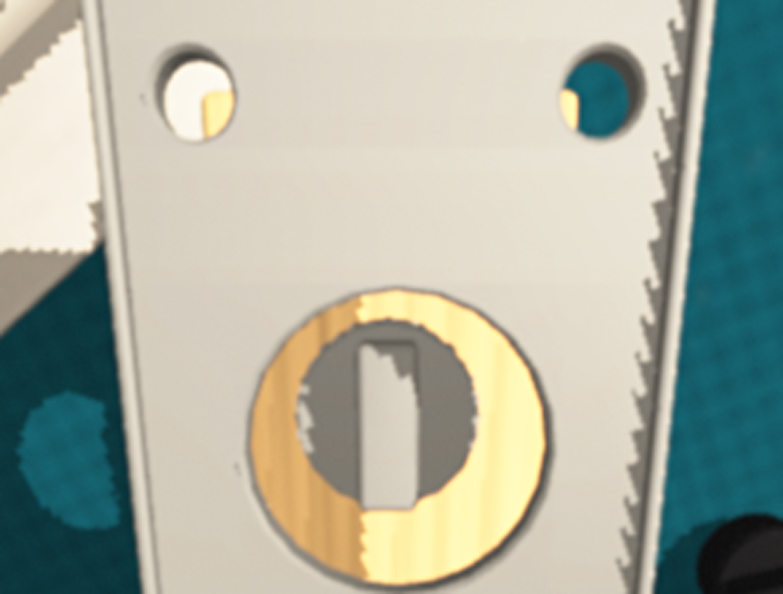

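```bash
python3 - <<'E'
from h import *
g=lambda u,v,z:at_z("w3",130+(u+.5)/2.7-.5,(v+.5)/2.7-.5,z)
zt=.1888-.0165+.008
B=[g(360,340,.149),g(418,342,.149),g(415,510,.149),g(362,510,.149)]
print("bar");fit([[.019,.007],[.019,-.007],[-.019,-.007],[-.019,.007]],B)
print("cap disk z.13?",g((297+477)/2,(318+505)/2,.128))
print("plate")
for z in(zt,zt-.003): fit([[.06,.034],[.06,-.034],[0,0]],[g(197,92,z),g(603,91,z),g(399.5,438,z)])
a=np.radians(-21.6);print("nominal plate",np.array([.5589,-.0928])+.056*np.array([np.cos(a),np.sin(a)]))
E
```

```text
bar
yaw -22.27 org [ 0.6095 -0.1108] res mm [[-0.1, -0.7], [0.1, 0.7], [0.3, 0.7], [-0.4, -0.8]]
cap disk z.13? [ 0.61047143 -0.11057035  0.128     ]
plate
yaw -21.79 org [ 0.6101 -0.1136] res mm [[-1.1, -0.1], [-0.6, 0.8], [1.7, -0.6]]
yaw -21.79 org [ 0.6103 -0.1137] res mm [[-0.5, 0.3], [-0.5, -0.0], [1.0, -0.3]]
nominal plate [ 0.61096748 -0.11341497]
```

Emit:
{"fn": "move_arm", "kwargs": {"commands": "0 -0.17 -0.26 0 0 0 0;0 0 0 0 0 0 0;0 0 0 1 0 0 0;0 0 0 1 0 0 0;0 0 0 1 0 0 0;0 0 0 1 0 0 0;0 0 0 1 0 0 0;0 0 0 0.4 0 0 0;0 0 0 0 0 0 0;0 0 0 0 0 0 0"}}

```text
t: 10.97
eef_pos: [0.5593, -0.0885, 0.1351]
tool_rot: [0.0, 0.982, -0.188, -0.0]
contact_force: [0.8, 0.1, -1.9]
gripper_width: 0.121
```

```bash
python3 - <<'E'
from h import *
go([.5575,-.090,.108],-21.7-90)
i,K,M=save("wrist","w4"); cv2.imwrite("pics/w4b.png",cv2.resize(i[:,:,::-1][0:220,130:420],None,fx=2.7,fy=2.7,interpolation=cv2.INTER_CUBIC))
E
```

```text
t 10.97 pos [ 0.5593 -0.0885  0.1351] q [-0.55  0.53  0.8   1.95 -0.49  0.87 -1.44] shift cm [-0.11  0.21  2.71] rot deg [0.02 0.02 0.01] F [ 0.8  0.1 -1.9] w 0.121
```

View pics/w4b.png

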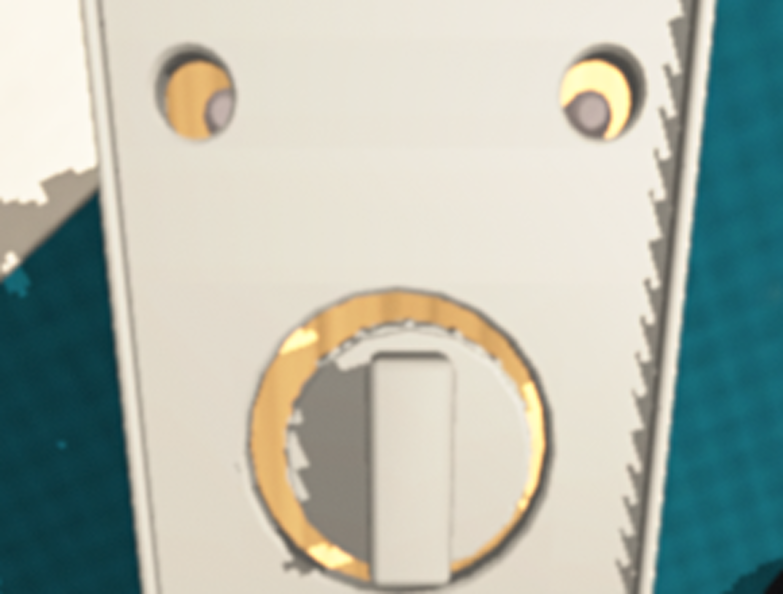

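```bash
python3 - <<'E'
from h import *
g=lambda u,v,z:at_z("w4",130+(u+.5)/2.7-.5,(v+.5)/2.7-.5,z)
L=[[.06,.034],[.06,-.034]]
print("pins");
for z in(.108,.106): th,t,Rm=fit(L,[g(222,110,z),g(592,110,z)])
B=[g(372,355,.149),g(450,355,.149),g(448,583,.149),g(374,583,.149)]
print("bar");fit([[.019,.007],[.019,-.007],[-.019,-.007],[-.019,.007]],B)
zt=.1351-.0165+.008
print("plate")
for z in(zt,zt-.003): fit(L+[[0,0]],[g(197,92,z),g(603,91,z),g(399.5,438,z)])
print("plate bottom holes");fit(L,[g(199,100,zt-.008),g(597,100,zt-.008)])
go([.5575,-.090,.108],-21.7-90)
E
```

```text
pins
yaw -21.73 org [ 0.6098 -0.1104] res mm [[0.2, 0.4], [-0.2, -0.4]]
yaw -21.73 org [ 0.6102 -0.1105] res mm [[0.3, 0.8], [-0.3, -0.8]]
bar
yaw -21.45 org [ 0.6097 -0.1107] res mm [[-0.5, -0.8], [0.1, 1.0], [0.4, 0.6], [-0.1, -0.8]]
plate
yaw -21.68 org [ 0.6105 -0.1092] res mm [[-1.1, -0.1], [-0.6, 0.8], [1.7, -0.6]]
yaw -21.68 org [ 0.6107 -0.1093] res mm [[-0.5, 0.3], [-0.5, 0.0], [1.0, -0.3]]
plate bottom holes
yaw -21.73 org [ 0.6101 -0.1086] res mm [[0.2, 0.6], [-0.2, -0.6]]
t 11.02 pos [ 0.5596 -0.0885  0.1355] q [-0.55  0.53  0.8   1.95 -0.49  0.87 -1.44] shift cm [-0.14  0.22  2.75] rot deg [ 0.01 -0.02  0.01] F [ 0.3 -0.  -0.8] w 0.127
```

Emit:
{"fn": "move_arm", "kwargs": {"commands": "0 0.03 0.17 0 0 0 0;0 0 0 0 0 0 0;0 0 0 0.4 0 0 0;0 0 0 0.4 0 0 0;0 0 0 0.4 0 0 0;0 0 0 0.3 0 0 0;0 0 0 0 0 0 0;0 0 0 0 0 0 0"}}

```text
t: 11.68
eef_pos: [0.5588, -0.0899, 0.12]
tool_rot: [0.0, 0.982, -0.188, -0.0]
contact_force: [-0.1, -0.2, -1.0]
gripper_width: 0.126
```

Emit:
{"fn": "move_arm", "kwargs": {"commands": "0 0 0 0.3 0 0 0;0 0 0 0.3 0 0 0;0 0 0 0.2 0 0 0;0 0 0 0.2 0 0 0;0 0 0 0 0 0 0;0 0 0 0 0 0 0"}}

```text
t: 12.18
eef_pos: [0.5589, -0.09, 0.1102]
tool_rot: [0.0, 0.982, -0.188, -0.0]
contact_force: [0.2, 0.3, -0.9]
gripper_width: 0.12
```

Emit:
{"fn": "move_arm", "kwargs": {"commands": "0 0 0 0.15 0 0 0;0 0 0 0.15 0 0 0;0 0 0 0.1 0 0 0;0 0 0 0 0 0 0;0 0 0 0 0 0 0"}}

```text
t: 12.6
eef_pos: [0.5592, -0.09, 0.1078]
tool_rot: [-0.001, 0.982, -0.188, 0.0]
contact_force: [-6.8, 2.5, 16.3]
gripper_width: 0.123
```

Emit:
{"fn": "move_arm", "kwargs": {"commands": "0.5 0 0 -0.1 0 0 0;0.5 0 0 0 0 0 0;0.5 0 0 0 0 0 0;0.5 0 0 0 0 0 0;0.6 0 0 0 0 0 0;0.6 0 0 -1 0 0 0;0.6 0 0 -2 0 0 0;0.6 0 0 -3 0 0 0;0.6 0 0 -3 0 0 0;0.6 0 0 -1 0 0 0;0.6 0 0 0 0 0 0;0.6 0 0 0 0 0 0"}}

```text
t: 13.6
eef_pos: [0.5591, -0.0897, 0.2076]
tool_rot: [-0.0, 0.982, -0.188, 0.0]
contact_force: [-0.4, -0.8, -0.1]
gripper_width: 0.603
```

```bash
python3 - <<'E'
from h import *
go([.6098,-.1106,.22],-21.7-90)
i,K,M=save("wrist","w5"); j,_,_=save("scene","s5")
a=cv2.resize(i[:,:,::-1][0:300,110:430],None,fx=1.6,fy=1.6,interpolation=cv2.INTER_CUBIC)
b=cv2.resize(j[:,:,::-1][200:320,280:400],(288,288),interpolation=cv2.INTER_CUBIC)
c=np.zeros((480,800,3),np.uint8);c[:,:512]=a;c[:288,512:]=b;cv2.imwrite("pics/w5b.png",c)
E
```

```text
t 13.6 pos [ 0.5591 -0.0897  0.2076] q [-0.62  0.43  0.88  1.89 -0.4   1.   -1.51] shift cm [ 5.48  0.07 -1.24] rot deg [-0.05 -0.04  0.04] F [-0.4 -0.8 -0.1] w 0.603
```

View pics/w5b.png

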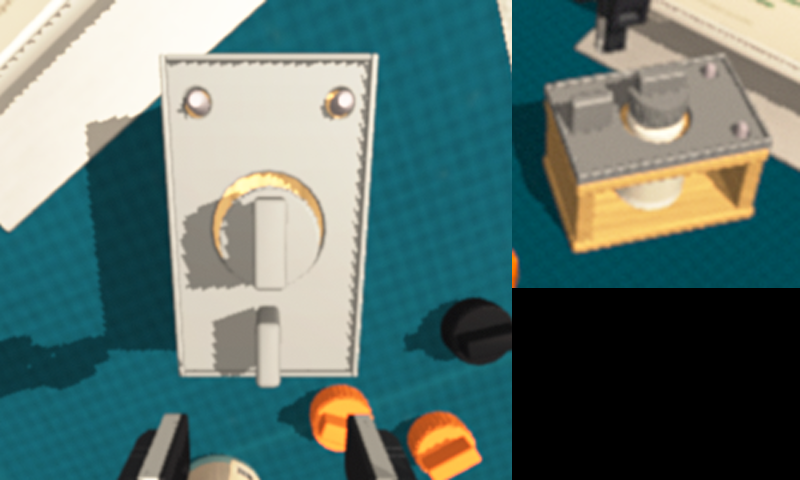

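Emit:
{"fn": "move_arm", "kwargs": {"commands": "0.6 1 0.07 0 0 0 0;0.6 1.5 0 0 0 0 0;0.6 1.5 0 0 0 0 0;0.6 1 0 0 0 0 0;0.6 0.48 0 0 0 0 0;0.6 0 0 1 0 0 0;0.6 0 0 1.5 0 0 0;0.6 0 0 1.5 0 0 0;0.6 0 0 0.5 0 0 0;0.6 0 0 0 0 0 0;0.6 0 0 0 0 0 0"}}

```text
t: 14.62
eef_pos: [0.6092, -0.1108, 0.1621]
tool_rot: [0.0, 0.982, -0.188, -0.0]
contact_force: [-0.2, 0.5, -0.0]
gripper_width: 0.597
```

```bash
python3 - <<'E'
from h import *
go([.6098,-.1106,.132],-21.7-90)
f=lambda u,v,z:at_z("w5",110+(u+.5)/1.6-.5,(v+.5)/1.6-.5,z)
fit([[.019,.007],[.019,-.007],[-.019,-.007],[-.019,.007]],[f(256,198,.149),f(286,198,.149),f(284,289,.149),f(257,289,.149)])
E
```

```text
t 14.62 pos [ 0.6092 -0.1108  0.1621] q [-0.49  0.58  0.8   1.8  -0.49  0.98 -1.43] shift cm [ 0.05 -0.04  3.01] rot deg [0.01 0.04 0.01] F [-0.2  0.5 -0. ] w 0.597
yaw -21.86 org [ 0.6092 -0.111 ] res mm [[-0.5, -0.8], [0.2, 0.9], [0.6, 1.0], [-0.3, -1.2]]
```

Position is within 1 mm of the cap's axis. I'll go down and grip.

Emit:
{"fn": "move_arm", "kwargs": {"commands": "0.6 0 0 1 0 0 0;0.6 0 0 1 0 0 0;0.6 0 0 0.7 0 0 0;0.6 0 0 0.3 0 0 0;0.6 0 0 0 0 0 0;0.6 0 0 0 0 0 0", "force": 80}}

```text
t: 15.12
eef_pos: [0.6096, -0.1109, 0.1321]
tool_rot: [0.0, 0.982, -0.188, -0.0]
contact_force: [-0.2, -0.5, -0.1]
gripper_width: 0.6
```

Emit:
{"fn": "move_arm", "kwargs": {"commands": "0 0 0 0 0 0 0;0 0 0 0 0 0 0;0 0 0 0 0 0 0;0 0 0 0 0 0 0;0 0 0 0 0 0 0;0 0 0 0 0 0 0;0 0 0 0 0 0 0;0 0 0 0 0 0 0"}}

```text
t: 15.78
eef_pos: [0.6099, -0.1108, 0.1326]
tool_rot: [-0.0, 0.982, -0.188, 0.0]
contact_force: [-0.5, 0.0, 3.5]
gripper_width: 0.138
```

Emit:
{"fn": "move_arm", "kwargs": {"commands": "0 0 0 0.2 0 0 0;0 0 0 0.2 0 0 0;0 0 0 0.2 0 0 0;0 0 0 0.1 0 0 0;0 0 0 0 0 0 0;0 0 0 0 0 0 0"}}

```text
t: 16.28
eef_pos: [0.6099, -0.1109, 0.126]
tool_rot: [-0.0, 0.982, -0.188, 0.0]
contact_force: [-1.9, 1.0, 10.3]
gripper_width: 0.14
```

Emit:
{"fn": "move_arm", "kwargs": {"commands": "0 0 0 0.1 0 0 0;0 0 0 0.05 0 0 0;0 0 0 0 0 0 0;0 0 0 0 0 0 -3;0 0 0 0 0 0 -4;0 0 0 0 0 0 -4;0 0 0 0 0 0 -4;0 0 0 0 0 0 -4;0 0 0 0 0 0 0;0 0 0 0 0 0 0"}}

```text
t: 17.12
eef_pos: [0.6115, -0.1112, 0.1258]
tool_rot: [-0.0, 1.0, -0.023, 0.002]
contact_force: [-0.6, 1.5, 15.8]
gripper_width: 0.138
```

```bash
python3 - <<'E'
from h import *
go([.6098,-.1106,.132],-21.7-90); print(bot.get_obs()["torque"].round(2))
E
```

```text
t 17.12 pos [ 0.6115 -0.1112  0.1258] q [-0.4   0.59  0.68  1.82 -0.47  0.89 -1.13] shift cm [-0.17 -0.05 -0.62] rot deg [-0.07 -0.24 19.05] F [-0.6  1.5 15.8] w 0.138
[0.3  0.42 0.08]
```

Emit:
{"fn": "move_arm", "kwargs": {"commands": "0 0 0 0 0 0 -4;0 0 0 0 0 0 -4;0 0 0 0 0 0 -4;0 0 0 0 0 0 -4;0 0 0 0 0 0 -4;0 0 0 0 0 0 -4;0 0 0 0 0 0 -4;0 0 0 0 0 0 -4;0 0 0 0 0 0 -4;0 0 0 0 0 0 -4;0 0 0 0 0 0 -4;0 0 0 0 0 0 0"}}

```text
t: 18.12
eef_pos: [0.6114, -0.1101, 0.1258]
tool_rot: [-0.0, 0.935, 0.355, 0.002]
contact_force: [-1.3, 3.1, 16.6]
gripper_width: 0.14
```

Emit:
{"fn": "move_arm", "kwargs": {"commands": "0 0 0 0 0 0 -1;0 0 0 0 0 0 0;0 0 0 0 0 0 0"}}

```text
t: 18.37
eef_pos: [0.6114, -0.1101, 0.1258]
tool_rot: [-0.0, 0.932, 0.361, 0.002]
contact_force: [-1.7, 2.7, 16.5]
gripper_width: 0.142
```

```bash
python3 - <<'E'
from h import *
go([.6098,-.1106,.132],-21.7-90+64); print(bot.get_obs()["torque"].round(2))
E
```

```text
t 18.37 pos [ 0.6114 -0.1101  0.1258] q [-0.27  0.54  0.47  1.81 -0.32  0.86 -0.48] shift cm [-0.15 -0.07 -0.62] rot deg [ 0.08 -0.21  0.06] F [-1.7  2.7 16.5] w 0.142
[0.61 0.61 0.03]
```

Emit:
{"fn": "move_arm", "kwargs": {"commands": "0 0 0 -0.3 0 0 0;0 0 0 -0.4 0 0 0;0 0 0 -0.5 0 0 0;0 0 0 -0.6 0 0 0;0 0 0 0 0 0 0"}}

```text
t: 18.78
eef_pos: [0.6096, -0.1112, 0.1424]
tool_rot: [0.0, 0.933, 0.361, 0.0]
contact_force: [0.6, -0.7, -0.3]
gripper_width: 0.139
```

Emit:
{"fn": "move_arm", "kwargs": {"commands": "0 0 0 -0.6 0 0 0;0 0 0 -0.8 0 0 0;0 0 0 -0.8 0 0 0;0 0 0 -0.8 0 0 0;0 0 0 -0.8 0 0 0;0 0 0 -0.8 0 0 0;0 0 0 -0.4 0 0 0;0 0 0 0 0 0 0;0 0 0 0 0 0 0"}}

```text
t: 19.53
eef_pos: [0.6097, -0.1108, 0.192]
tool_rot: [0.0, 0.933, 0.361, 0.0]
contact_force: [0.1, -0.0, -1.5]
gripper_width: 0.14
```

```bash
python3 - <<'E'
from h import *
go([.6098,-.1106,.1926],-21.7-90+64)
i,K,M=save("wrist","w6"); j,_,_=save("scene","s6")
a=cv2.resize(i[:,:,::-1],(400,300)); b=cv2.resize(j[:,:,::-1][130:320,130:400],(800,563)[:2] and (400,281),interpolation=cv2.INTER_CUBIC)
b=cv2.resize(j[:,:,::-1][170:320,250:400],(400,400),interpolation=cv2.INTER_CUBIC)
c=np.zeros((400,800,3),np.uint8);c[:300,:400]=a;c[:,400:]=b;cv2.imwrite("pics/w6b.png",c)
E
```

```text
t 19.53 pos [ 0.6097 -0.1108  0.192 ] q [-0.3   0.46  0.51  1.76 -0.26  0.99 -0.52] shift cm [ 0.02 -0.   -0.06] rot deg [ 0.01 -0.02  0.03] F [ 0.1 -0.  -1.5] w 0.14
```

View pics/w6b.png

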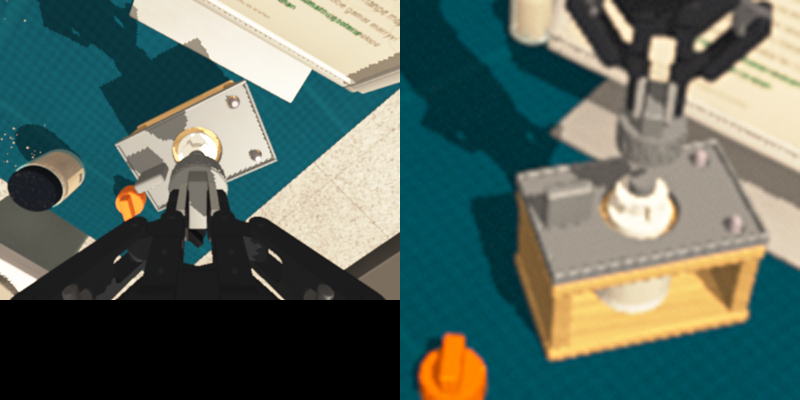

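The cap is off and held upright above the open bottle. The plate is flush on both pins and the jars and mug stand where they were, so I'm handing in.

```bash
python3 -c "
from station import bot
bot.hand_in()"
```

```text
the job is handed in; nothing more can be done
```

The job is done and handed in at about 19.6 s of the 64 s allowed.

- **Plate:** I fitted the spill plate over the capped bottle and both pins and pressed it down with about 16 N. The wrist and scene pictures taken after release show it flush, with both pins through their holes.
- **Cap:** I pressed it down about 6.8 mm, holding at about 16 N. Keeping it pressed, I turned it 64° counter-clockwise with almost no resisting torque. It lifted off without catching.
- **Last checks:** The gripper still holds the cap upright, within 1 mm of the bottle's axis sideways and about 59.5 mm above its place. The plate still looks flush.
- **Bystanders:** The arm never went near the jars or the mug. The last pictures show the spread jar standing, but I did not re-check the mug or the toothpick jar there.
- **Small disagreements:** The first top-camera estimate of the stand was about 3–4 mm off the close-up one, so I used the close-up value. My moves settled up to about 3 mm from where I commanded them, and I corrected this from measurements before fitting the plate. No check failed.

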